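Take down a stack of vehicle spares into their fitted boards

ROBOT

A 7-joint arm with a two-finger parallel gripper is mounted at the origin on the work surface. World frame = base frame: x ahead of the robot, y to its left, z up, the work surface at z = 0. Lengths are in m, angles in rad, forces in N, time in s.
With the tool pointing down it reaches from about 0.425 to 0.825 m from the base axis. Payload 3.6 kg.
Tool frame: the origin (TCP) lies midway between the tips of the shut fingers; the grasp point (between the pads) lies 19 mm behind it; z points along the fingers, x is the direction in which the jaws open and shut, and the axes are right-handed (so a half turn about z gives the same grasp; the last joint's range is limited). The gripper opens to 93 mm and grips with 3 to 60 N. Pads are 15 mm wide; open, the fingers measure 128 mm over their backs; the gripper's body (75 mm by 188 mm) begins 65 mm behind the grasp point.
Start: joints at [-1.226, 0.615, -0.013, 1.423, 0.008, 1.103, -0.04], TCP at [0.236, 0.606, 0.219] pointing down, gripper open.
Joint ranges: [-3.12, 3.12], [-0.3, 2.06], [-1.34, 1.32], [0.26, 2.42], [-1.36, 4.5], [0.01, 1.98], [-2.84, 2.84]. Speed limits (rad/s): [2.79, 2.79, 3.14, 3.14, 3.14, 3.14, 3.14].

INTERFACE

Orientations are given as a 3x3 rotation matrix whose columns are the frame's x, y, z axes.
In Python, from rig import status, eyes, bot gives the robot as it stands.
- The arm moves only by the shell command python3 -m crank 'ROWS' [FORCE]. ROWS is JSON, a list of rows, each a list of 7 numbers: the shift along the world's x, y, z in m, then the turn, a rotation vector about the world's x, y, z in degrees, then the finger opening in m, from 0 to 0.093. A call has 1 to 12 rows; each row shifts and turns the commanded pose from where the row before left it; what a row does not reach is not made up. A row lasts 1/10 s, in which the tool goes at most 50 mm and 8.59 degrees, less where a joint would pass 70% of its speed; a pose out of reach is approached as far as the arm can. A call is refused whole if a number of a shift passes 0.05 or a number of a turn 8.59, either way. A call with a gripper value outside its range is refused whole. The fingers move at their own pace and stop on an object; FORCE is the grip in N (left out, the last holds). Time passes only in rows, so rows that do not move let the fingers close. It gives the time, the measured TCP pose, the force and the opening at its end, in the units of the state.
- status.read_state(): the state, without advancing time (a new reading comes with each control period).
- eyes.camera(name): name is "scene" or "top" or "wrist"; returns a dict with "img" (400x640x3 uint8, red, green, blue), "K" (3x3 intrinsics, pixels), "k1" (the pictures are not rectified: a ray, as slopes to the right and down, at radius r is drawn at 1 + k1 r^2 times it, then the intrinsics apply), "cam_to_world" (4x4, takes a point from camera to world coordinates); the wrist camera has in their place "mount" (4x4, takes a point from camera to tool coordinates, whose origin is the TCP and whose axes are the tool frame's). Camera axes: x right, y up, looking along -z (the intrinsics and any distortion apply to the point x, -y, -z); pixel columns grow to the right and rows downward; lengths in m; the calibration is good to about 2 mm. A picture is of the moment at which its call begins: read the wrist's pose just before it. There is no depth.
- bot.hand_in(): hands the job in, once; it reports no verdict.
Trained networks look in a picture, given as the dict that the camera call returned (one of the last four; its "shot" number tells which), for a name from the list of things; names that differ only in an ending like _2 or _b are one class to them, and where a whole thing is asked for, a point or a joint stands for the part that bears it (a point fixed in the world has none). Each returns a list of dicts, best first, with "conf" (0 to 1); they miss things now and then, are a little off and sometimes report something else, mostly with a low value. They report only what shows in the picture. A call takes as long as a camera call. They do not tell look-alikes from the thing itself.
- eyes.find_in(picture, query): "box" ([centre column, centre row, width, height] in pixels, round what is visible of it).
The state is a dict: "time": time; "joints": joint angles; "dq": joint speeds; "joint_efforts": joint torques, N m; "tcp_pos": TCP position; "tool_rot": TCP orientation; "force": force on the tool from outside, world axes, zero at the start; "moment": the same for the moment, N m; "width": opening from 0.0 (shut) to 1.0 (fully open).
Only numpy, scipy, OpenCV 4.12 (cv2) and the standard library are available. Lean on these libraries where they do the work, as an engineer would, in place of code of your own. Each camera call takes 0.05 s, during which the arm holds its last target. There are 200 camera calls.

TASK

Take the stack of spare parts apart from the top, one part at a time, leaving the rest of the stack standing where it is, and lay each part flat and right way up in the recess of the board made to its shape and size: bush, bearing, link block, then track pad. Leave the grease tin and the big nut where they are, and let go of everything at the end.

Things in the scene. Friction and masses are not known exactly. Their poses are not given: they have to be found in the camera images.
- bush: Plain steel bush (short tube), 36 mm outside diameter, 21 mm bore, 30 mm tall, 0.12 kg, standing upright; the top part of the stack. Origin at the centre of its underside, z up along the bore.
- bearing: Ball bearing lying flat, steel with a black seal ring, 64 mm diameter, 22 mm tall, about 0.3 kg; second from the top of the stack, under the bush. Origin at the centre of its underside, z up along its axis.
- link_block: Bright metal link block with rounded ends and a cross bore at each end, 104 mm long, 46 mm wide, 24 mm tall, about 0.4 kg; third from the top, lying across the track pad. Origin at the centre of its underside, x along its length, y across its 46 mm width, z up. Either end may lead.
- track_pad: Vehicle track pad: steel back plate with three black rubber blocks on it, 150 mm long, 46 mm wide, 24 mm tall overall, about 0.55 kg; the bottom part of the stack, lying on the bench. Origin at the centre of its underside, x along its length, y across its 46 mm width, z up. Either end may lead.
- bush_board: A fixed plywood board 74 x 74 mm, 10 mm thick, lying on the bench, with one round, 54 mm diameter recess 6 mm deep in the middle of its top (recess floor 4 mm above the bench, rim 10 mm above the bench). The board for the bush (the smallest board). Origin at the centre of the board's underside, z up.
- bearing_board: A fixed plywood board 102 x 102 mm, 10 mm thick, lying on the bench, with one round, 82 mm diameter recess 6 mm deep in the middle of its top (recess floor 4 mm above the bench, rim 10 mm above the bench). The board for the bearing. Origin at the centre of the board's underside, z up.
- link_board: A fixed plywood board 142 x 84 mm, 10 mm thick, lying on the bench, with one rectangular, 122 x 64 mm recess 6 mm deep in the middle of its top (recess floor 4 mm above the bench, rim 10 mm above the bench). The board for the link block. Origin at the centre of the board's underside, z up, x along its length.
- pad_board: A fixed plywood board 188 x 84 mm, 10 mm thick, lying on the bench, with one rectangular, 168 x 64 mm recess 6 mm deep in the middle of its top (recess floor 4 mm above the bench, rim 10 mm above the bench). The board for the track pad (the longest board). Origin at the centre of the board's underside, z up, x along its length.
- grease_tin: Bystander: a loose grey closed tin, 60 mm diameter, 60 mm tall, standing on the bench; leave it alone. Origin at the centre of its underside.
- big_nut: Bystander: a loose dark steel hexagon nut, about 48 mm across corners, 18 mm tall, lying flat on the bench; leave it alone. Origin at the centre of its underside.
Things that resemble listed ones, but are neither listed nor needed, are in the scene too. What is shaped like the link_board but blue is not meant. Leave any orange look-alike of the link_block alone.

How it is judged:
On the way, in this order (a step that is already met when the one before it is completed fails the run):
1. the bush lies flat in the recess of its own board, while the rest of the stack still stands where it was (each part within 20 mm) (horizontal distance between bush and bush_board below 0.014 m and z of bush in the frame of bush_board below 0.007 m and angle between bush's own z axis and vertical below 0.1 rad and linear speed of bush below 0.03 m/s and distance of each of bearing, link_block, track_pad from where it was at the start of the episode below 0.02 m), for 0.2 s.
2. the bearing lies flat in the recess of its own board, while the rest of the stack still stands where it was (each part within 20 mm) (horizontal distance between bearing and bearing_board below 0.014 m and z of bearing in the frame of bearing_board below 0.007 m and angle between bearing's own z axis and vertical below 0.1 rad and linear speed of bearing below 0.03 m/s and distance of each of link_block, track_pad from where it was at the start of the episode below 0.02 m), for 0.2 s.
3. the link block lies flat in the recess of its own board, while the rest of the stack still stands where it was (each part within 20 mm) (horizontal distance between link_block and link_board below 0.014 m and z of link_block in the frame of link_board below 0.007 m and angle between link_block's own z axis and vertical below 0.1 rad and linear speed of link_block below 0.03 m/s and distance of track_pad from where it was at the start of the episode below 0.02 m), for 0.2 s.
4. the track pad lies flat in the recess of its own board (horizontal distance between track_pad and pad_board below 0.014 m and z of track_pad in the frame of pad_board below 0.007 m and angle between track_pad's own z axis and vertical below 0.1 rad and linear speed of track_pad below 0.03 m/s), for 0.2 s.
At the end, for the whole second after the job is handed in: Bush, bearing, link block and track pad each rest on the floor of their own board's recess: within 14 mm of the board's centre in plan, underside less than 7 mm above the board's underside, tilted less than 0.1 rad, right way up, at rest (under 0.03 m/s) and released (all of step 4 and horizontal distance between bush and bush_board below 0.014 m and z of bush in the frame of bush_board below 0.007 m and angle between each of bush, bearing, link_block's own z axis and vertical below 0.1 rad and linear speed of each of bush, bearing, link_block below 0.03 m/s and horizontal distance between bearing and bearing_board below 0.014 m and z of bearing in the frame of bearing_board below 0.007 m and horizontal distance between link_block and link_board below 0.014 m and z of link_block in the frame of link_board below 0.007 m); the robot touches nothing.
It fails at once if the grease tin is moved by more than 30 mm or tipped (distance of grease_tin from where it was at the start of the episode above 0.03 m or angle between grease_tin's own z axis and vertical above 0.5 rad).
It fails at once if the big nut is moved by more than 30 mm (distance of big_nut from where it was at the start of the episode above 0.03 m).
It also fails if it takes over 112 s, if anything falls off the work surface, if the arm or the gripper's body presses on something with over 40 N, if the wrist force passes 120 N, or if a joint passes its speed limit or range.

## Working session

There is one attempt and no reset: what is moved stays moved. The work goes in short steps, Python scripts to look and compute and a shell command to move; the robot and the scene stay as the last step left them, time stands still between calls to the robot, and variables do not carry over. Pictures are saved under pics/ and viewed, about 12 in all and at most 16, crops included, and the job is handed in when it is done.

```bash
mkdir -p pics; ls
cat > h.py <<'E'
import numpy as np, cv2
from rig import status, eyes, bot
def shot(name):
    s=status.read_state(); p=eyes.camera(name)
    if name=="wrist":
        T=np.eye(4);T[:3,:3]=np.array(s["tool_rot"]);T[:3,3]=s["tcp_pos"];p["T"]=T@np.array(p["mount"])
    else: p["T"]=np.array(p["cam_to_world"])
    return p
def save(p,f,crop=None,sc=1):
    im=np.array(p["img"])[:,:,::-1]
    if crop: x0,y0,x1,y1=crop; im=im[y0:y1,x0:x1]
    cv2.imwrite("pics/"+f,cv2.resize(im,None,fx=sc,fy=sc,interpolation=cv2.INTER_CUBIC))
def world(p,u,v,z):
    """pixel -> world point at height z"""
    K=np.array(p["K"]);d=np.array([(u-K[0,2])/K[0,0],(v-K[1,2])/K[1,1]]);a=d.copy()
    for _ in range(20): a=d/(1+p["k1"]*(a@a))
    r=p["T"][:3,:3]@np.array([a[0],-a[1],-1]);o=p["T"][:3,3]
    return o+r*(z-o[2])/r[2]
def pix(p,X):
    K=np.array(p["K"]);c=np.linalg.inv(p["T"])@np.append(X,1);a=np.array([c[0],-c[1]])/-c[2];a=a*(1+p["k1"]*(a@a))
    return K[0,0]*a[0]+K[0,2],K[1,1]*a[1]+K[1,2]
E
python3 - <<'E'
from h import *
s=status.read_state();print({k:np.round(v,3).tolist() for k,v in s.items()})
H=dict(bush=.03,bearing=.02,link_block=.048,track_pad=.024,bush_board=.01,bearing_board=.01,link_board=.01,pad_board=.01,grease_tin=.06,big_nut=.018)
for n in("top","scene"):
    p=shot(n);save(p,n+"0.png");print(n,p["T"][:3,3])
    if 1:
        q=p
        for k,z in H.items():
            for d in eyes.find_in(q,k)[:4]:
                if d["conf"]>.2: print(k,round(d["conf"],2),np.round(d["box"]),np.round(world(p,d["box"][0],d["box"][1],z),3))
E
```

```text
pics
{'time': 0.0, 'joints': [-1.226, 0.616, -0.013, 1.425, 0.008, 1.103, -0.04], 'dq': [-0.001, 0.0, -0.0, 0.002, -0.001, 0.001, -0.0], 'joint_efforts': [0.0, -45.894, 0.21, -16.574, -0.061, 0.021, 0.0], 'tcp_pos': [0.236, 0.605, 0.217], 'tool_rot': [[0.363, 0.932, -0.001], [0.932, -0.363, -0.002], [-0.003, 0.0, -1.0]], 'force': [0.232, -0.005, -0.304], 'moment': [-0.047, 0.001, -0.029], 'width': 0.998}
top [0.49961889 0.01056116 1.16183939]
bush 0.69 [319. 175.  16.  20.] [ 0.617 -0.026  0.03 ]
bearing 0.68 [321. 178.  33.  32.] [ 0.611 -0.031  0.02 ]
link_block 0.76 [257. 197.  46.  27.] [0.562 0.117 0.048]
link_block 0.6 [319. 181.  47.  32.] [ 0.602 -0.026  0.048]
track_pad 0.94 [318. 186.  40.  63.] [ 0.593 -0.024  0.024]
track_pad 0.49 [419. 262.  55.  87.] [ 0.416 -0.264  0.024]
track_pad 0.43 [321. 279.  27.  29.] [ 0.375 -0.034  0.024]
bush_board 0.79 [199. 192.  35.  36.] [0.573 0.259 0.01 ]
bush_board 0.33 [321. 178.  28.  32.] [ 0.612 -0.031  0.01 ]
bearing_board 0.6 [202. 270.  52.  46.] [0.391 0.245 0.01 ]
bearing_board 0.44 [421. 264.  52.  86.] [ 0.411 -0.271  0.01 ]
[... 572 characters left out ...]
k 0.58 [324. 236.  52.  33.] [ 0.612 -0.044  0.048]
track_pad 0.89 [325. 243.  61.  49.] [ 0.611 -0.039  0.024]
track_pad 0.7 [328. 229.  32.  25.] [0.597 0.001 0.024]
bush_board 0.81 [370. 170.  31.  21.] [0.585 0.254 0.01 ]
bearing_board 0.75 [303. 153.  48.  28.] [0.397 0.239 0.01 ]
link_board 0.87 [262. 329.  86.  72.] [ 0.607 -0.269  0.01 ]
link_board 0.55 [382. 320.  88.  71.] [ 0.787 -0.149  0.01 ]
pad_board 0.66 [181. 290. 110.  53.] [ 0.419 -0.269  0.01 ]
grease_tin 0.66 [238. 203.  28.  40.] [ 0.403 -0.051  0.06 ]
grease_tin 0.62 [394. 244.  21.  23.] [ 0.75  -0.009  0.06 ]
big_nut 0.86 [394. 245.  20.  25.] [0.738 0.03  0.018]
big_nut 0.46 [327. 227.  32.  30.] [0.59  0.011 0.018]
```

Run:
```python
import cv2
im=cv2.imread("pics/top0.png")[70:350,150:470]
cv2.imwrite("pics/top0c.png",cv2.resize(im,None,fx=2.1,fy=2.1,interpolation=cv2.INTER_CUBIC))
```

```text
(no output)
```

View pics/top0c.png

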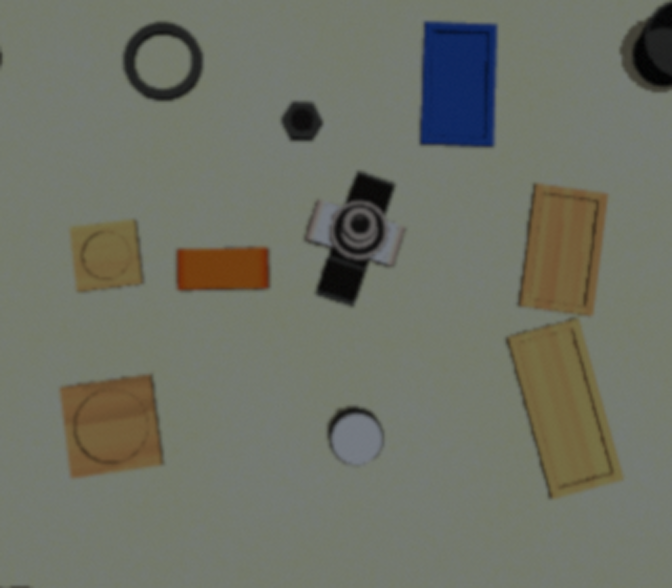

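View pics/scene0.png

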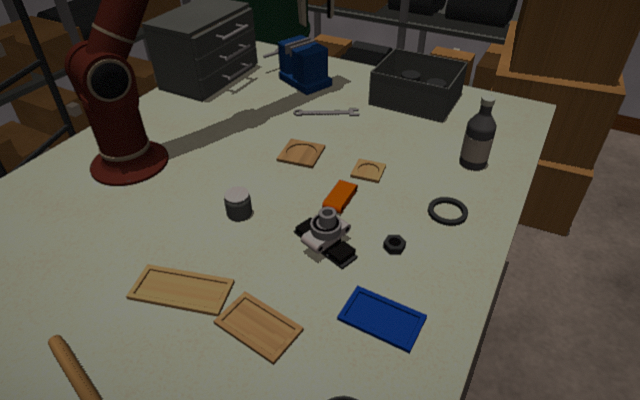

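The top view shows the stack at about (320,178). The wooden link board is at (416,185) and the blue one at (368,110) is the decoy. The orange look-alike block is at (257,197). The pad board is at (418,264), the bush board at (199,192), the bearing board at (202,270), the nut at (294,127) and the tin at (320,278). The boxes agree with this, so next I'll measure the boards.

```bash
python3 - <<'E'
from h import *
p=shot("top");im=np.array(p["img"])[:,:,::-1].copy()
hsv=cv2.cvtColor(im,cv2.COLOR_BGR2HSV)
print("bg",hsv[300,300],"wood",hsv[185,410],hsv[262,415],hsv[180,199],hsv[255,202])
m=((hsv[...,1]>75)&(hsv[...,0]<30)).astype(np.uint8)
m=cv2.morphologyEx(m,cv2.MORPH_CLOSE,np.ones((3,3)))
for c in cv2.findContours(m,cv2.RETR_EXTERNAL,cv2.CHAIN_APPROX_NONE)[0]:
    if cv2.contourArea(c)<300: continue
    q=np.array([world(p,*a[0],.01)[:2] for a in c],np.float32)
    r=cv2.minAreaRect(q*1000);print(np.round(c.mean(0)),np.round(r[0]),np.round(r[1]),round(r[2],1))
print(shot("wrist")["mount"],p["K"])
E
python3 -m crank '[[0.04,-0.05,0.04,0,0,0,0.093],[0.04,-0.05,0.04,0,0,0,0.093],[0.03,-0.05,0.03,0,0,0,0.093],[0.03,-0.05,0.03,0,0,0,0.093],[0.03,-0.05,0,0,0,0,0.093],[0.03,-0.05,0,0,0,0,0.093],[0.03,-0.05,0,0,0,0,0.093],[0.03,-0.05,0,0,0,0,0.093],[0.03,-0.05,0,0,0,0,0.093],[0.03,-0.05,0,0,0,0,0.093],[0.03,-0.05,0,0,0,0,0.093],[0.02,-0.05,0,0,0,0,0.093]]' 20
```

```text
bg [ 49  17 120] wood [ 18 130 114] [ 22 117 116] [ 22 119 107] [ 16 135 106]
[[203. 272.]] [385. 244.] [101. 102.] 9.1
[[418. 264.]] [ 412. -266.] [187.  84.] 16.0
[[517. 267.]] [ 408. -500.] [ 27. 236.] 72.6
[[256. 197.]] [563. 124.] [ 48. 103.] 2.4
[[200. 191.]] [576. 255.] [73. 74.] 8.1
[[418. 188.]] [ 592. -264.] [ 85. 141.] 82.8
[[599. 186.]] [ 609. -683.] [224. 354.] 88.8
[[ 9.99999982e-01  1.00332582e-04  1.62534419e-04 -1.17601907e-03]
 [ 1.43251068e-04 -9.56808104e-01 -2.90720193e-01 -8.15128796e-02]
 [ 1.26345542e-04  2.90720211e-01 -9.56808101e-01 -1.66329708e-01]
 [ 0.00000000e+00  0.00000000e+00  0.00000000e+00  1.00000000e+00]] [[483.08844548   0.         313.2285199 ]
 [  0.         483.08844548 194.80743683]
 [  0.           0.           1.        ]]
time: 2.4
tcp_pos: [0.5347, 0.1151, 0.3175]
tool_rot: [[0.363, 0.932, 0.001], [0.932, -0.363, 0.0], [0.001, 0.001, -1.0]]
force: [0.9, -0.2, 0.7]
width: 1.001
```

```bash
python3 -m crank '[[0.02,-0.035,0,0,0,0,0.093],[0.02,-0.035,-0.01,0,0,0,0.093],[0.01,-0.035,-0.01,0,0,0,0.093],[0.01,-0.03,-0.01,0,0,0,0.093],[0,0,0,0,0,0,0.093],[0,0,0,0,0,0,0.093]]'
python3 - <<'E'
from h import *
p=shot("wrist");save(p,"w1.png")
H=dict(bush=.1,bearing=.07,link_block=.048,track_pad=.024)
for k,z in H.items():
    for d in eyes.find_in(p,k)[:3]:
        if d["conf"]>.2: print(k,round(d["conf"],2),np.round(d["box"]),np.round(world(p,d["box"][0],d["box"][1],z),3))
E
```

```text
time: 3.0
tcp_pos: [0.5934, -0.0187, 0.2871]
tool_rot: [[0.365, 0.931, -0.001], [0.931, -0.365, 0.001], [0.0, -0.001, -1.0]]
force: [-0.4, 0.5, 0.6]
width: 0.999
bush 0.64 [318. 192.  25.  35.] [ 0.603 -0.025  0.1  ]
bearing 0.61 [317. 184.  51.  52.] [ 0.6   -0.026  0.07 ]
link_block 0.88 [318. 180.  82.  47.] [ 0.6   -0.024  0.048]
link_block 0.66 [410. 108.  86.  69.] [0.558 0.114 0.048]
link_block 0.38 [319. 183.  51.  51.] [ 0.605 -0.025  0.048]
```

View pics/w1.png

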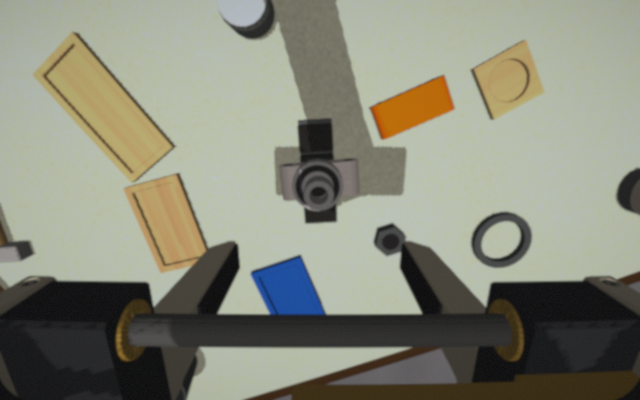

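```bash
python3 -m crank '[[0.005,-0.003,-0.04,0,0,0,0.093],[0.005,-0.003,-0.03,0,0,0,0.093],[0,0,-0.02,0,0,0,0.093],[0,0,0,0,0,0,0.093]]'
python3 - <<'E'
from h import *
p=shot("wrist");u,v=pix(p,[.606,-.026,.1]);print(u,v)
c=[int(u)-80,int(v)-70,int(u)+80,int(v)+70];print(c);q=p["img"];save(p,"w2.png",c,4)
for X in([.606,-.026,.1],[.606,-.026,.07],[.606,-.026,.048]):print(np.round((np.array(pix(p,X))-c[:2])*4))
import pickle;pickle.dump({k:p[k] for k in("img","K","k1","T")},open("w2.pkl","wb"))
E
```

```text
time: 3.65
tcp_pos: [0.6014, -0.0232, 0.1945]
tool_rot: [[0.362, 0.932, -0.007], [0.932, -0.362, 0.001], [-0.002, -0.006, -1.0]]
force: [-0.8, -0.7, 0.0]
width: 0.999
319.88764775065397 213.21036406649853
[239, 143, 399, 283]
[324. 281.]
[324. 242.]
[324. 217.]
```

View pics/w2.png

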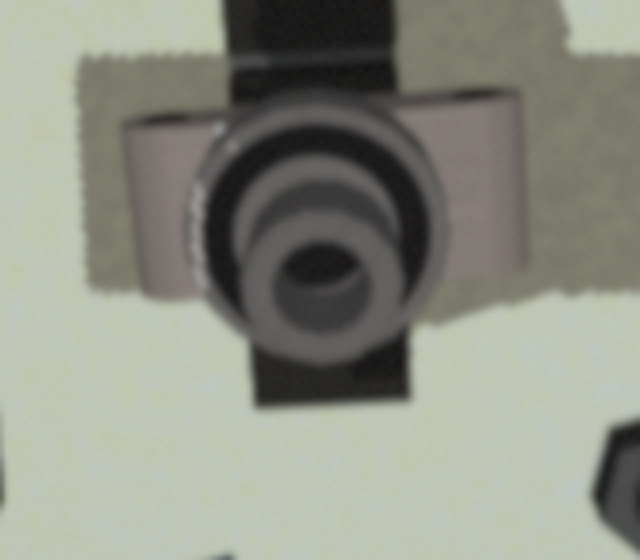

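The crop shows the bush top at (323,287) in crop pixels, about 1.3 mm from the prediction. The bush is therefore at (0.607,-0.0265) and the link axis at about 72.5°. I'll grasp the bush now.

```bash
python3 -m crank '[[0.003,-0.002,-0.03,0,0,0,0.093],[0.003,-0.001,-0.03,0,0,0,0.093],[0,0,-0.03,0,0,0,0.093],[0,0,-0.017,0,0,0,0.093],[0,0,-0.008,0,0,0,0.093],[0,0,0,0,0,0,0.093],[0,0,0,0,0,0,0.03],[0,0,0,0,0,0,0.03],[0,0,0,0,0,0,0.03],[0,0,0,0,0,0,0.03],[0,0,0,0,0,0,0.03],[0,0,0,0,0,0,0.03]]' 25
```

```text
time: 4.9
tcp_pos: [0.6095, -0.0275, 0.0825]
tool_rot: [[0.363, 0.932, 0.0], [0.932, -0.363, -0.0], [-0.0, 0.0, -1.0]]
force: [-0.6, 0.2, -1.2]
width: 0.533
```

```bash
python3 -m crank '[[0,0,-0.003,0,0,0,0.03],[0,0,0,0,0,0,0.03],[0,0,0,0,0,0,0.03],[0,0,0,0,0,0,0.03],[0,0,0,0,0,0,0.03],[0,0,0,0,0,0,0.03]]' 25
```

```text
time: 5.5
tcp_pos: [0.6094, -0.0275, 0.0793]
tool_rot: [[0.363, 0.932, -0.0], [0.932, -0.363, -0.0], [-0.0, -0.0, -1.0]]
force: [0.1, -0.4, -1.7]
width: 0.386
```

```bash
python3 -m crank '[[0,0,0.015,0,0,0,0.03],[0,0,0.02,0,0,0,0.03],[0,0,0.025,0,0,0,0.03],[-0.004,0.035,0,0,0,0,0.03],[-0.004,0.04,0,0,0,0,0.03],[-0.004,0.04,0,0,0,0,0.03],[-0.004,0.04,0,0,0,0,0.03],[-0.004,0.04,0,0,0,0,0.03],[-0.004,0.04,0,0,0,0,0.03],[-0.004,0.03,0,0,0,0,0.03],[-0.0035,0.0165,-0.03,0,0,0,0.03],[0,0,-0.03,0,0,0,0.03]]'
python3 -m crank '[[0,0,-0.02,0,0,0,0.03],[0,0,0,0,0,0,0.03],[0,0,0,0,0,0,0.03]]'
python3 - <<'E'
from h import *
p=shot("wrist");save(p,"w3.png",None,1.2)
print(np.array(pix(p,[.576,.255,.01]))*1.2,np.array(pix(p,[.385,.244,.01]))*1.2)
E
```

```text
time: 6.7
tcp_pos: [0.5772, 0.2598, 0.0795]
tool_rot: [[0.357, 0.934, 0.002], [0.934, -0.357, 0.005], [0.005, -0.0, -1.0]]
force: [0.7, 0.5, -2.2]
width: 0.389
time: 7.0
tcp_pos: [0.5783, 0.254, 0.0596]
tool_rot: [[0.364, 0.932, 0.0], [0.932, -0.364, -0.0], [-0.0, 0.0, -1.0]]
force: [0.5, -0.2, -0.4]
width: 0.39
[385.48376346 266.26839437] [221.78326267 -71.51516046]
```

View pics/w3.png

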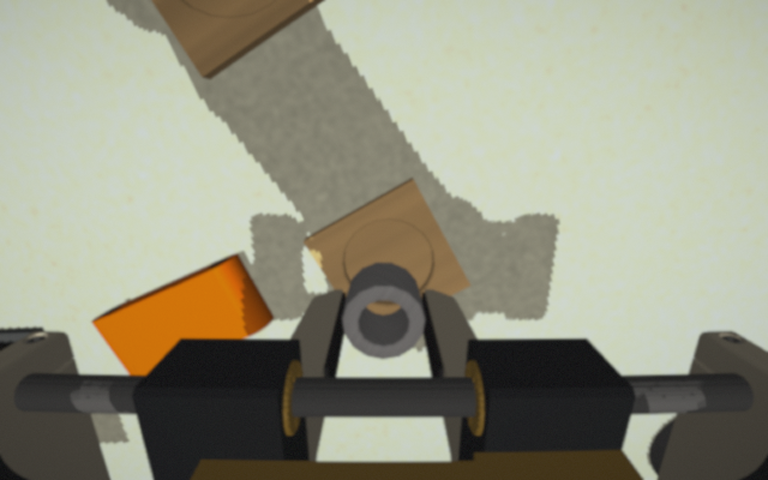

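Board corners centre at (387,263) against a predicted (385,266), so the match is within about 2 mm. Lowering the bush.

```bash
python3 -m crank '[[-0.002,0.001,-0.02,0,0,0,0.03],[0,0,-0.015,0,0,0,0.03],[0,0,-0.007,0,0,0,0.03],[0,0,-0.003,0,0,0,0.03],[0,0,0,0,0,0,0.03],[0,0,0,0,0,0,0.05],[0,0,0,0,0,0,0.05],[0,0,0,0,0,0,0.05],[0,0,0,0,0,0,0.05]]'
```

```text
time: 7.95
tcp_pos: [0.5763, 0.2552, 0.0149]
tool_rot: [[0.363, 0.932, 0.001], [0.932, -0.363, 0.0], [0.001, 0.001, -1.0]]
force: [-0.1, -0.3, -0.2]
width: 0.531
```

```bash
python3 -m crank '[[0,0,0.03,0,0,0,0.06],[0,0,0.04,0,0,0,0.093],[0,0,0.04,0,0,0,0.093],[0.003,-0.03,0.03,0,0,0,0.093],[0.003,-0.04,0.02,0,0,0,0.093],[0.003,-0.04,0.01,0,0,0,0.093],[0.003,-0.04,0,0,0,0,0.093],[0.003,-0.04,0,0,0,0,0.093],[0.003,-0.04,0,0,0,0,0.093],[0.003,-0.03,0,0,0,0,0.093],[0,-0.015,0,0,0,0,0.093],[0,0,0,0,0,0,0.093]]'
python3 - <<'E'
from h import *
p=shot("wrist")
print(status.read_state()["tcp_pos"])
print("bush pred",pix(p,[.576,.255,.034]),"bearing pred",pix(p,[.604,-.025,.07]))
for k in("bush","bearing","link_block"):
    for d in eyes.find_in(p,k)[:2]: print(k,round(d["conf"],2),np.round(d["box"]))
a=np.array(p["img"])[:,:,::-1]
def cr(X,r):
    u,v=map(int,pix(p,X)); v0=max(v-r,0);u0=min(max(u-r,0),640-2*r);print(u0,v0);return cv2.resize(a[v0:v0+2*r,u0:u0+2*r],(400,400),interpolation=cv2.INTER_CUBIC)
cv2.imwrite("pics/w4.png",np.hstack([cr([.606,-.025,.07],55),cr([.576,.255,.01],50)]))
E
```

```text
time: 9.15
tcp_pos: [0.5968, -0.0227, 0.1845]
tool_rot: [[0.367, 0.93, -0.0], [0.93, -0.367, -0.001], [-0.001, 0.0, -1.0]]
force: [0.2, -0.6, -0.7]
width: 0.997
[ 0.5968588  -0.01960019  0.18441801]
bush pred (np.float64(585.1966550579217), np.float64(66.81588335784349)) bearing pred (np.float64(321.39307955783454), np.float64(207.99444243495512))
bush 0.9 [577.  64.  54.  42.]
bearing 0.89 [321. 205.  65.  73.]
link_block 0.94 [322. 196. 104.  61.]
link_block 0.76 [441. 102. 114.  90.]
267 154
516 19
```

View pics/w4.png

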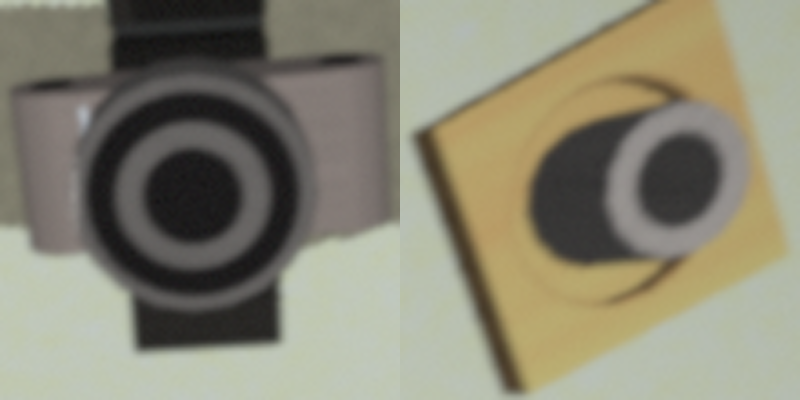

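The bush sits in its recess: its top is at (585,63) against a predicted (585,67). The bearing is at about (0.603,-0.0255).

```bash
python3 -m crank '[[0.003,-0.003,-0.03,0,0,0,0.093],[0.003,-0.003,-0.03,0,0,0,0.093],[0,0,-0.03,0,0,0,0.093],[0,0,-0.02,0,0,0,0.093],[0,0,-0.01,0,0,0,0.093],[0,0,-0.004,0,0,0,0.093],[0,0,0,0,0,0,0.093]]' 30
```

```text
time: 10.05
tcp_pos: [0.6033, -0.025, 0.0605]
tool_rot: [[0.362, 0.932, 0.0], [0.932, -0.362, 0.0], [0.0, 0.0, -1.0]]
force: [0.5, 0.0, -0.3]
width: 1.002
```

```bash
python3 -m crank '[[0,0,-0.004,0,0,0,0.093],[0,0,0,0,0,0,0.055],[0,0,0,0,0,0,0.055],[0,0,0,0,0,0,0.055],[0,0,0,0,0,0,0.055],[0,0,0,0,0,0,0.055],[0,0,0,0,0,0,0.055],[0,0,0,0,0,0,0.055],[0,0,0,0,0,0,0.055]]' 40
```

```text
time: 10.95
tcp_pos: [0.6031, -0.026, 0.0567]
tool_rot: [[0.363, 0.932, 0.0], [0.932, -0.363, -0.0], [0.0, 0.0, -1.0]]
force: [-0.6, 1.6, 3.2]
width: 0.679
```

```bash
python3 -m crank '[[0,0,0.01,0,0,0,0.055],[0,0,0.02,0,0,0,0.055],[0,0,0.03,0,0,0,0.055],[-0.018,0.02,0,0,0,0,0.055],[-0.025,0.03,0,0,0,0,0.055],[-0.025,0.03,0,0,0,0,0.055],[-0.025,0.03,0,0,0,0,0.055],[-0.025,0.03,0,0,0,0,0.055],[-0.025,0.03,0,0,0,0,0.055],[-0.025,0.03,0,0,0,0,0.055],[-0.02,0.03,0,0,0,0,0.055],[-0.015,0.02,0,0,0,0,0.055]]'
python3 -m crank '[[-0.01,0.015,-0.02,0,0,0,0.055],[-0.005,0.005,-0.02,0,0,0,0.055],[0,0,-0.01,0,0,0,0.055],[0,0,0,0,0,0,0.055],[0,0,0,0,0,0,0.055]]'
python3 - <<'E'
from h import *
p=shot("wrist");save(p,"w5.png",None,1.2)
print(np.array(pix(p,[.385,.244,.01]))*1.2,np.array(pix(p,[.576,.255,.034]))*1.2)
E
```

```text
time: 12.15
tcp_pos: [0.3978, 0.2264, 0.1165]
tool_rot: [[0.36, 0.933, -0.001], [0.933, -0.36, 0.001], [0.0, -0.002, -1.0]]
force: [-1.0, -0.1, -2.4]
width: 0.678
time: 12.65
tcp_pos: [0.3859, 0.2434, 0.0667]
tool_rot: [[0.365, 0.931, 0.001], [0.931, -0.365, -0.0], [-0.0, 0.001, -1.0]]
force: [0.0, 0.4, -3.5]
width: 0.682
[385.64843091 264.54192088] [498.26900918 506.90917582]
```

View pics/w5.png

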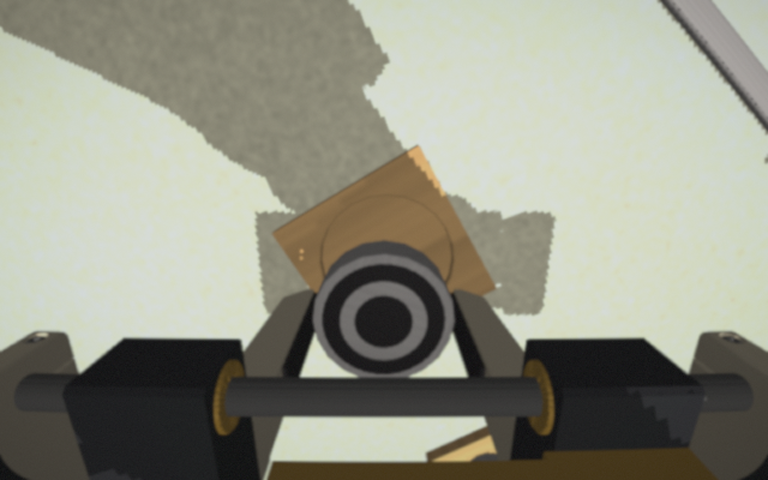

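The board corner midpoint is (384,261) against a predicted (386,265), so it is about 2 mm off. Lowering the bearing.

```bash
python3 -m crank '[[-0.002,0.001,-0.02,0,0,0,0.055],[0,0,-0.02,0,0,0,0.055],[0,0,-0.007,0,0,0,0.055],[0,0,-0.004,0,0,0,0.055],[0,0,-0.001,0,0,0,0.055],[0,0,0,0,0,0,0.055],[0,0,0,0,0,0,0.08],[0,0,0,0,0,0,0.08],[0,0,0,0,0,0,0.08],[0,0,0,0,0,0,0.08]]'
```

```text
time: 13.7
tcp_pos: [0.3832, 0.2452, 0.0147]
tool_rot: [[0.363, 0.932, 0.001], [0.932, -0.363, 0.0], [0.001, 0.0, -1.0]]
force: [-0.5, -0.5, 0.5]
width: 0.857
```

```bash
python3 -m crank '[[0,0,0.02,0,0,0,0.085],[0,0,0.04,0,0,0,0.093],[0,0,0.04,0,0,0,0.093],[0,0,0.04,0,0,0,0.093],[0,0,0.03,0,0,0,0.093],[0,0,0,0,0,0,0.093]]'
python3 - <<'E'
from h import *
p=shot("wrist");save(p,"w6.png")
print(pix(p,[.384,.2445,.026]),status.read_state()["joints"])
for d in eyes.find_in(p,"bearing")[:2]: print(d)
E
python3 -m crank '[[0.015,-0.02,0,0,0,7.8,0.093],[0.02,-0.025,0,0,0,7.8,0.093],[0.02,-0.025,0,0,0,7.8,0.093],[0.02,-0.025,0,0,0,7.8,0.093],[0.02,-0.025,0,0,0,7.8,0.093],[0.02,-0.025,0,0,0,7.8,0.093],[0.02,-0.025,0,0,0,7.8,0.093],[0.02,-0.025,0,0,0,7.8,0.093],[0.02,-0.025,0,0,0,7.8,0.093],[0.02,-0.025,0,0,0,7.8,0.093],[0.02,-0.015,0,0,0,7.8,0.093],[0.005,-0.01,0,0,0,7.8,0.093]]'
python3 -m crank '[[0,0,0,0,0,0,0.093]]'
```

```text
time: 14.3
tcp_pos: [0.3853, 0.2465, 0.1883]
tool_rot: [[0.363, 0.932, 0.008], [0.932, -0.363, 0.006], [0.008, 0.005, -1.0]]
force: [0.0, -0.5, -0.1]
width: 1.001
(np.float64(317.11251045454156), np.float64(186.48223352928053)) [-0.78328322  0.36454244  0.22471193  2.01252584 -0.11495266  0.77135058
  0.70854083]
{'box': [318.1, 184.6, 57.5, 62.2], 'conf': 0.89}
time: 15.6
tcp_pos: [0.6035, -0.0273, 0.1815]
tool_rot: [[-0.954, 0.301, -0.003], [0.301, 0.954, -0.0], [0.003, -0.001, -1.0]]
force: [-0.8, 0.0, -0.5]
width: 1.0
time: 15.7
tcp_pos: [0.6023, -0.0277, 0.1816]
tool_rot: [[-0.951, 0.308, -0.004], [0.308, 0.951, -0.0], [0.004, -0.002, -1.0]]
force: [-1.2, -0.0, -0.2]
width: 1.001
```

Run:
```python
from h import *
p=shot("wrist");a=np.array(p["img"])[:,:,::-1]
u,v=map(int,pix(p,[.603,-.025,.048]));print(u,v,status.read_state()["tcp_pos"])
L=cv2.resize(a[v-75:v+75,u-75:u+75],(560,560),interpolation=cv2.INTER_CUBIC)
b=cv2.imread("pics/w6.png");cv2.imwrite("pics/w7.png",np.hstack([L,cv2.resize(b[100:300,275:360],(238,560))]))
import pickle;pickle.dump({k:p[k] for k in("img","K","k1","T")},open("w7.pkl","wb"))
```

```text
318 198 [ 0.60179135 -0.02577334  0.18201829]
```

View pics/w7.png

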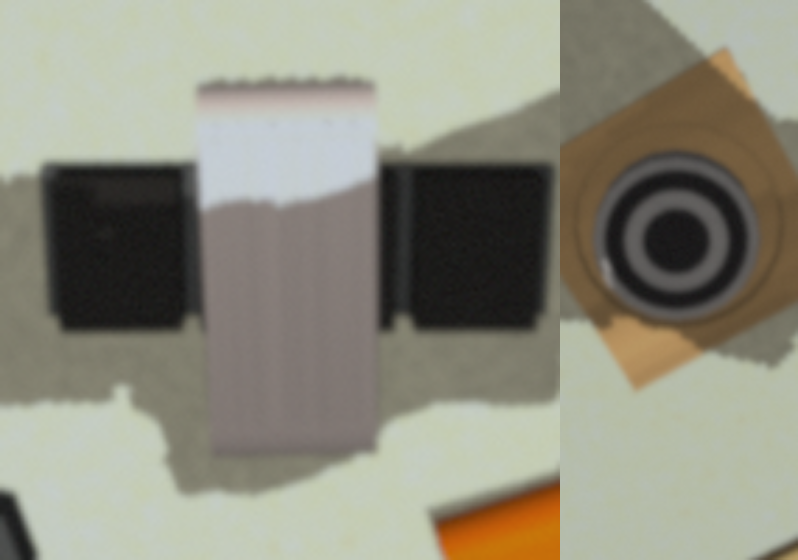

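The bearing is seated in its recess. The link is aligned with the tool, and its centre is about 3 mm along tool x, at (0.600,-0.024). Grasping it.

```bash
python3 -m crank '[[-0.002,0.002,-0.03,0,0,0,0.093],[0,0,-0.035,0,0,0,0.093],[0,0,-0.035,0,0,0,0.093],[0,0,-0.025,0,0,0,0.093],[0,0,-0.01,0,0,0,0.093],[0,0,-0.005,0,0,0,0.093],[0,0,0,0,0,0,0.093]]' 40
```

```text
time: 16.45
tcp_pos: [0.6009, -0.0222, 0.0445]
tool_rot: [[-0.953, 0.304, -0.0], [0.304, 0.953, 0.0], [0.0, 0.0, -1.0]]
force: [0.4, -0.2, 0.5]
width: 0.999
```

```bash
python3 -m crank '[[0,-0.001,-0.008,0,0,0,0.093],[0,0,-0.004,0,0,0,0.093],[0,0,0,0,0,0,0.04],[0,0,0,0,0,0,0.04],[0,0,0,0,0,0,0.04],[0,0,0,0,0,0,0.04],[0,0,0,0,0,0,0.04],[0,0,0,0,0,0,0.04],[0,0,0,0,0,0,0.04],[0,0,0,0,0,0,0.04],[0,0,0,0,0,0,0.04],[0,0,0,0,0,0,0.04]]' 40
```

```text
time: 17.65
tcp_pos: [0.6014, -0.0241, 0.0325]
tool_rot: [[-0.953, 0.304, 0.001], [0.304, 0.953, -0.0], [-0.001, 0.0, -1.0]]
force: [2.1, -0.9, 0.1]
width: 0.489
```

```bash
python3 -m crank '[[0,0,0.01,0,0,0,0.04],[0,0,0.03,0,0,0,0.04],[0,0,0.04,0,0,0,0.04],[-0.001,-0.02,0,0,0,-7.95,0.04],[-0.001,-0.03,0,0,0,-7.95,0.04],[-0.001,-0.03,0,0,0,-7.95,0.04],[-0.001,-0.03,0,0,0,-7.95,0.04],[-0.001,-0.03,0,0,0,-7.95,0.04],[-0.001,-0.03,0,0,0,-7.95,0.04],[-0.001,-0.03,0,0,0,-7.95,0.04],[-0.001,-0.02,0,0,0,-7.95,0.04],[-0.001,-0.02,0,0,0,-7.95,0.04]]'
python3 -m crank '[[0,0,-0.01,0,0,-7.95,0.04],[0,0,-0.02,0,0,0,0.04],[0,0,-0.01,0,0,0,0.04],[0,0,0,0,0,0,0.04],[0,0,0,0,0,0,0.04]]'
python3 - <<'E'
from h import *
p=shot("wrist");save(p,"w8.png",None,1.2)
print(np.array(pix(p,[.592,-.264,.01]))*1.2)
c,s=np.cos(np.radians(-7.2)),np.sin(np.radians(-7.2))
for a,b in((-.071,-.042),(-.071,.042),(.071,.042),(.071,-.042)):print(np.round(np.array(pix(p,[.592+a*c-b*s,-.264+a*s+b*c,.01]))*1.2))
E
```

```text
time: 18.85
tcp_pos: [0.5904, -0.2642, 0.1117]
tool_rot: [[-0.007, 1.0, -0.003], [1.0, 0.007, 0.002], [0.002, -0.003, -1.0]]
force: [-1.2, 0.4, -4.4]
width: 0.485
time: 19.35
tcp_pos: [0.5919, -0.2635, 0.0724]
tool_rot: [[0.125, 0.992, -0.001], [0.992, -0.125, 0.001], [0.001, -0.001, -1.0]]
force: [0.6, -0.4, -3.5]
width: 0.492
[384.18129529 263.82083203]
[312. 149.]
[456. 149.]
[445. 360.]
[323. 360.]
```

View pics/w8.png

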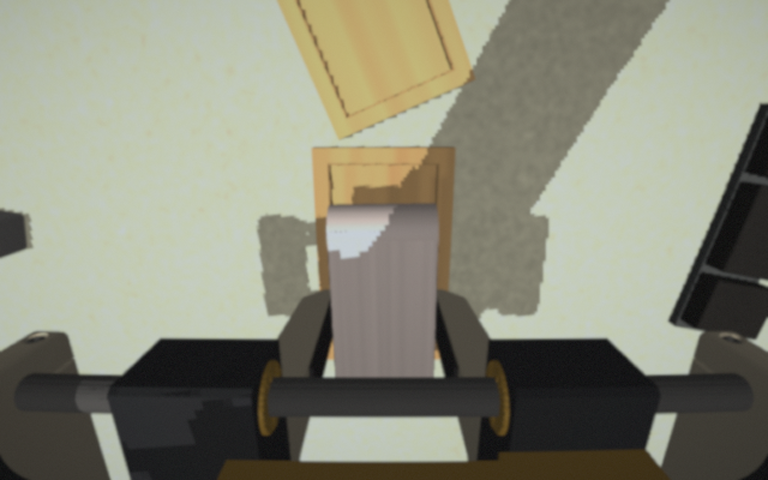

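Board corners match the prediction to about 1 px, so I'll lower the link.

```bash
python3 -m crank '[[0,0,-0.02,0,0,0,0.04],[0,0,-0.025,0,0,0,0.04],[0,0,-0.008,0,0,0,0.04],[0,0,-0.004,0,0,0,0.04],[0,0,-0.001,0,0,0,0.04],[0,0,0,0,0,0,0.04],[0,0,0,0,0,0,0.06],[0,0,0,0,0,0,0.06],[0,0,0,0,0,0,0.06],[0,0,0,0,0,0,0.06]]'
```

```text
time: 20.4
tcp_pos: [0.5925, -0.2642, 0.0151]
tool_rot: [[0.125, 0.992, 0.001], [0.992, -0.125, -0.001], [-0.0, 0.001, -1.0]]
force: [-0.3, -0.0, -0.1]
width: 0.645
```

```bash
python3 -m crank '[[0,0,0.02,0,0,0,0.065],[0,0,0.04,0,0,0,0.093],[0,0,0.04,0,0,0,0.093],[0.001,0.03,0.04,0,0,-2.7,0.093],[0.001,0.035,0.03,0,0,-2.7,0.093],[0.001,0.035,0,0,0,-2.7,0.093],[0.001,0.04,0,0,0,-2.7,0.093],[0,0.04,0,0,0,0,0.093],[0,0.035,0,0,0,0,0.093],[0,0.02,0,0,0,0,0.093],[0,0.005,0,0,0,0,0.093],[0,0,0,0,0,0,0.093]]'
python3 - <<'E'
from h import *
p=shot("wrist");a=np.array(p["img"])[:,:,::-1]
X=[.6,-.022,.024];u,v=map(int,pix(p,X));print(u,v,status.read_state()["tcp_pos"],pix(p,[.5925,-.2642,.028]))
L=cv2.resize(a[v-90:v+90,u-70:u+70],(420,540),interpolation=cv2.INTER_CUBIC)
u2,v2=map(int,pix(p,[.5925,-.2642,.028]));u2=max(u2,55);v2=min(max(v2,75),325);print(u2,v2)
R=cv2.resize(a[v2-75:v2+75,u2-50:u2+50],(360,540),interpolation=cv2.INTER_CUBIC)
cv2.imwrite("pics/w9.png",np.hstack([L,R]))
c,s=np.cos(np.radians(-18)),np.sin(np.radians(-18))
for a,b in((-.075,-.023),(-.075,.023),(.075,.023),(.075,-.023),(0,0)):print(np.round((np.array(pix(p,[X[0]+a*c-b*s,X[1]+a*s+b*c,.024]))-[u-70,v-90])*3))
E
```

```text
time: 21.6
tcp_pos: [0.596, -0.0237, 0.1845]
tool_rot: [[0.308, 0.951, 0.0], [0.951, -0.308, -0.0], [-0.0, 0.0, -1.0]]
force: [-0.3, -1.4, 0.0]
width: 0.998
323 191 [ 0.59599076 -0.02546318  0.1845698 ] (np.float64(116.77911888250259), np.float64(250.03262976156503))
116 250
[142.  51.]
[281.  51.]
[271. 463.]
[149. 463.]
[211. 270.]
```

View pics/w9.png

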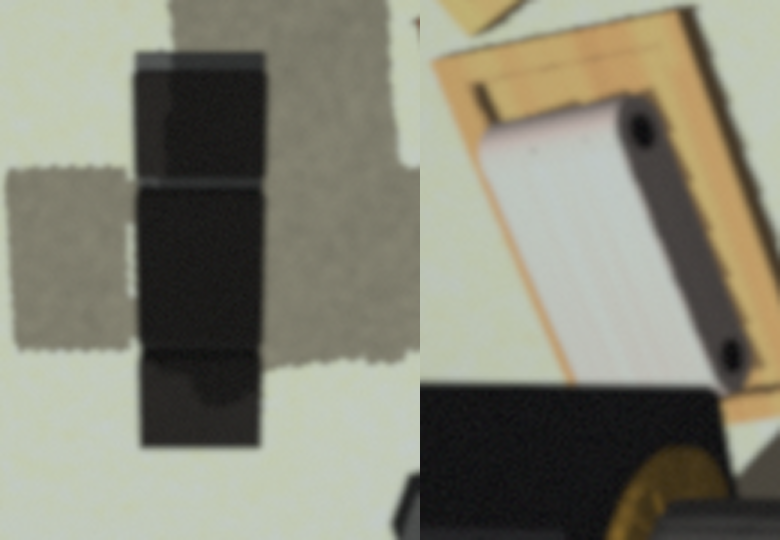

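The link lies in its recess. The pad is at about (0.599,-0.0255), well aligned with the tool.

```bash
python3 -m crank '[[0.002,0,-0.03,0,0,0,0.093],[0.001,0,-0.04,0,0,0,0.093],[0,0,-0.04,0,0,0,0.093],[0,0,-0.035,0,0,0,0.093],[0,0,-0.015,0,0,0,0.093],[0,0,-0.008,0,0,0,0.093],[0,0,0,0,0,0,0.093],[0,0,0,0,0,0,0.093]]' 45
```

```text
time: 22.45
tcp_pos: [0.6004, -0.0247, 0.0179]
tool_rot: [[0.31, 0.951, 0.003], [0.951, -0.31, -0.0], [0.0, 0.003, -1.0]]
force: [-1.2, 0.3, 0.7]
width: 0.999
```

```bash
python3 -m crank '[[-0.001,-0.001,-0.006,0,0,0,0.093],[0,0,-0.003,0,0,0,0.093],[0,0,0,0,0,0,0.035],[0,0,0,0,0,0,0.035],[0,0,0,0,0,0,0.035],[0,0,0,0,0,0,0.035],[0,0,0,0,0,0,0.035],[0,0,0,0,0,0,0.035],[0,0,0,0,0,0,0.035],[0,0,0,0,0,0,0.035],[0,0,0,0,0,0,0.035],[0,0,0,0,0,0,0.035]]' 45
```

```text
time: 23.65
tcp_pos: [0.5982, -0.0245, 0.0074]
tool_rot: [[0.309, 0.951, 0.0], [0.951, -0.309, 0.0], [0.001, 0.0, -1.0]]
force: [0.3, 1.2, -0.3]
width: 0.493
```

```bash
python3 -m crank '[[0,0,0.01,0,0,0,0.035],[0,0,0.03,0,0,0,0.035],[0,0,0.04,0,0,0,0.035],[-0.01,-0.0135,0.02,0,0,4,0.035],[-0.022,-0.028,0,0,0,4,0.035],[-0.022,-0.028,0,0,0,4,0.035],[-0.022,-0.028,0,0,0,4,0.035],[-0.022,-0.028,0,0,0,4,0.035],[-0.022,-0.028,0,0,0,4,0.035],[-0.022,-0.028,0,0,0,4,0.035],[-0.022,-0.028,0,0,0,4,0.035],[-0.012,-0.016,0,0,0,2,0.035]]'
python3 -m crank '[[-0.01,-0.016,-0.01,0,0,0,0.035],[0,0,-0.02,0,0,0,0.035],[0,0,0,0,0,0,0.035],[0,0,0,0,0,0,0.035]]'
python3 - <<'E'
from h import *
p=shot("wrist");save(p,"w10.png",None,1.2)
c,s=np.cos(np.radians(16)),np.sin(np.radians(16))
for a,b in((-.094,-.042),(-.094,.042),(0,0)):print(np.round(np.array(pix(p,[.412+a*c-b*s,-.266+a*s+b*c,.01]))*1.2))
E
```

```text
time: 24.85
tcp_pos: [0.4173, -0.2535, 0.107]
tool_rot: [[-0.272, 0.962, -0.005], [0.962, 0.272, -0.001], [0.0, -0.005, -1.0]]
force: [-0.5, -0.7, -6.3]
width: 0.488
time: 25.25
tcp_pos: [0.4111, -0.2659, 0.0771]
tool_rot: [[-0.276, 0.961, -0.002], [0.961, 0.276, 0.001], [0.002, -0.002, -1.0]]
force: [0.5, 0.1, -5.7]
width: 0.492
[311. 110.]
[456. 110.]
[384. 263.]
```

View pics/w10.png

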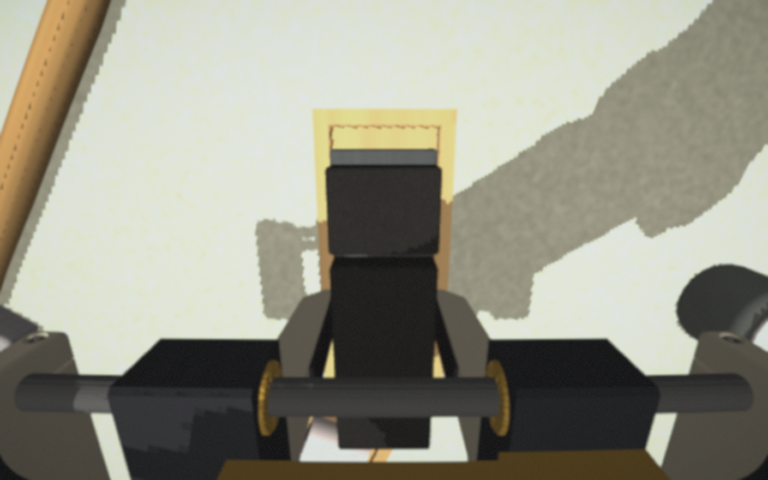

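Run:
```python
from h import *
p=shot("wrist");s=status.read_state();t=np.array(s["tcp_pos"]);R=np.array(s["tool_rot"])
for a,z in((-.075,0),(-.075,.008),(-.0685,.024),(.0685,.024),(.075,.008)):print(a,z,np.array(pix(p,[*(t+R[:,1]*a)[:2],t[2]-.0074+z]))*1.2)
```

```text
-0.075 0 [384.62534611 147.27575821]
-0.075 0.008 [384.70802012 148.12608428]
-0.0685 0.024 [384.88722963 167.35647547]
0.0685 0.024 [384.65198575 449.28218416]
0.075 0.008 [384.51459309 435.2511731 ]
```

The plate end is seen at row 149 (predicted 148) and the far rubber edge at 447 (predicted 449), so the pad is centred. Lowering it.

```bash
python3 -m crank '[[0,0,-0.02,0,0,0,0.035],[0,0,-0.025,0,0,0,0.035],[0,0,-0.012,0,0,0,0.035],[0,0,-0.006,0,0,0,0.035],[0,0,-0.001,0,0,0,0.035],[0,0,0,0,0,0,0.035],[0,0,0,0,0,0,0.06],[0,0,0,0,0,0,0.06],[0,0,0,0,0,0,0.06],[0,0,0,0,0,0,0.06]]'
```

```text
time: 26.35
tcp_pos: [0.4125, -0.2668, 0.0141]
tool_rot: [[-0.276, 0.961, 0.002], [0.961, 0.276, -0.001], [-0.001, 0.001, -1.0]]
force: [0.4, -0.4, 0.1]
width: 0.641
```

```bash
python3 -m crank '[[0,0,0.02,0,0,0,0.06],[0,0,0.04,0,0,0,0.093],[0,0,0.04,0,0,0,0.093],[0,0,0.04,0,0,0,0.093],[0.01,0.02,0.04,0,0,0,0.093],[0.02,0.03,0.02,0,0,0,0.093],[0.02,0.03,0.02,0,0,0,0.093],[0.02,0.03,0,0,0,0,0.093],[0.02,0.03,0,0,0,0,0.093],[0,0,0,0,0,0,0.093],[0,0,0,0,0,0,0.093]]'
python3 - <<'E'
from h import *
p=shot("top");a=np.array(p["img"])[:,:,::-1]
w=shot("wrist");b=np.array(w["img"])[:,:,::-1]
cv2.imwrite("pics/fin.png",np.vstack([cv2.resize(a[90:340,150:470],(640,500))[:,:],])); save(w,"finw.png")
for n,X in dict(bush=[.576,.255,.034],bearing=[.385,.244,.026],link_block=[.592,-.264,.028],track_pad=[.412,-.266,.028]).items():
    print(n,np.round(pix(p,X)),[(round(d["conf"],2),np.round(d["box"]).tolist()) for d in eyes.find_in(p,n)[:3]])
E
```

```text
time: 27.45
tcp_pos: [0.5019, -0.1258, 0.2333]
tool_rot: [[-0.278, 0.961, -0.001], [0.961, 0.278, -0.0], [-0.0, -0.001, -1.0]]
force: [-0.0, -0.2, -1.0]
width: 1.002
bush [198. 190.] [(0.66, [198.0, 192.0, 20.0, 18.0])]
bearing [201. 273.] [(0.96, [203.0, 272.0, 31.0, 28.0])]
link_block [420. 188.] [(0.69, [422.0, 179.0, 24.0, 32.0]), (0.68, [256.0, 198.0, 48.0, 22.0])]
track_pad [420. 264.] []
```

View pics/fin.png

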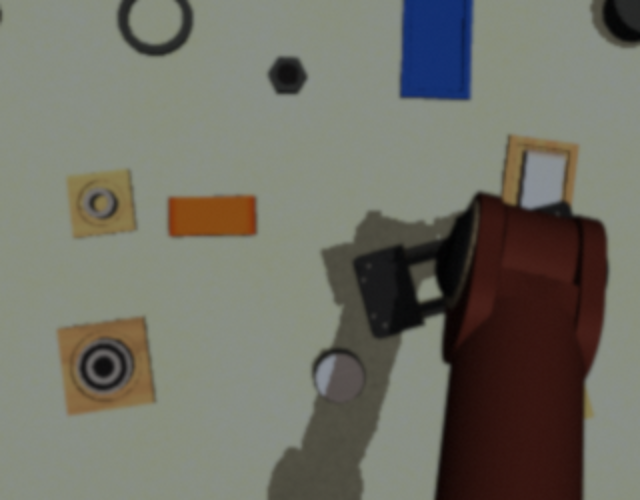

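View pics/finw.png

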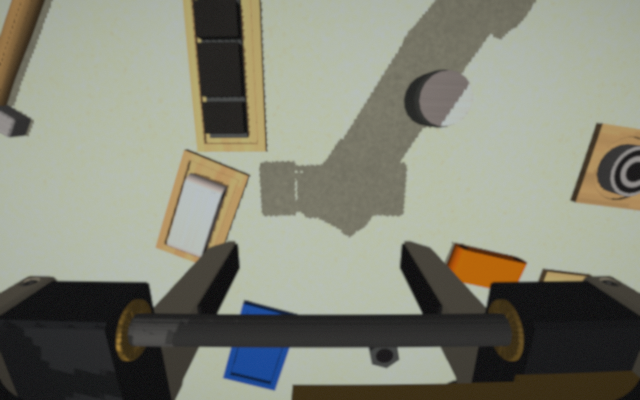

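All four parts are seated. In the wrist view the pad is at (222,70) and the link at (197,212). In the top crop the bush is at (100,203) and the bearing at (104,366). The tin and nut are where they were, and the gripper is clear of everything.

```bash
python3 -c "
from rig import bot; print(bot.hand_in())"
```

```text
the job is handed in; nothing more can be done
None
```

I took the stack apart from the top and laid the bush, bearing, link block and track pad in their own recesses. I then let go and handed in at about 27.6 s of the 112 s allowed; no verdict was reported.

- **Placement:** In the last pictures each part lies in its recess, released, with the open gripper clear at z ≈ 0.23 m. The bush and bearing agreed with their predicted positions to about 2 px (roughly 4–5 mm) in the top view.
- **Pictures that fell short:** In that top view the arm hid the track pad, so the finder missed it, and it boxed only the visible end of the link block. I checked both by eye in the wrist view, where the pad's far end is outside the frame.
- **Left alone:** The grease tin, big nut, orange block and blue board look to be where they were at the start; I judged this by eye and did not measure it.

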